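Load the dead-weight pressure tester

TASK

Get the dead-weight tester ready: first slide the tall oil bottle, which stands in the way beside the blue tray, along the bench until it is wholly on the round green mat next to the tester, keeping it upright and on the bench. Then build up the stack on the tester's spindle, where the largest ring mass already sits: take the other two masses from the blue tray and thread them over the spindle hub up, the middle one first and the smallest last on top, lowering each gently until it rests flat, without dropping it. Let go of everything and leave the other things on the bench where they are.

Things in the scene. Friction and masses are not known exactly. Their poses are not given: they have to be found in the camera images.
- oil_bottle: Loose tall amber bottle with an orange band, label and black cap: 64 mm across, straight-sided up to 135 mm, cap 38 mm across, 200 mm tall. About 0.4 kg, centre of mass near 80 mm up. Friction with the bench 0.5 to 0.75: it topples when pushed higher than about 45 mm above the bench. Origin: centre of its underside; z up.
- mat: Fixed thin round green mat, 140 mm across, lying flush on the bench (under 1 mm, no step) between the bottle and the tester. Origin: its centre, on the bench.
- large_mass: Largest of three loose bare-aluminium ring masses, lying flat, hub up, already on the tester's carrier plate, where it stays: a disc 140 mm across and 11 mm thick with a thin dark ring on top, and on it a round hub 40 mm across and 14 mm tall (25 mm tall overall); a 24 mm bore goes right through. About 0.5 kg. Origin: centre of the underside, on the axis of the bore; z is up through the hub.
- middle_mass: Middle of three loose bare-aluminium ring masses, lying flat, hub up, in the blue tray: a disc 110 mm across and 11 mm thick with a thin dark ring on top, and on it a round hub 40 mm across and 14 mm tall (25 mm tall overall); a 24 mm bore goes right through. About 0.33 kg. Origin: centre of the underside, on the axis of the bore; z is up through the hub.
- small_mass: Smallest of three loose bare-aluminium ring masses, lying flat, hub up, in the blue tray: a disc 80 mm across and 11 mm thick with a thin dark ring on top, and on it a round hub 40 mm across and 14 mm tall (25 mm tall overall); a 24 mm bore goes right through. About 0.2 kg. Origin: centre of the underside, on the axis of the bore; z is up through the hub.
- tester: Fixed dead-weight tester: light grey housing, top 96 mm above the bench, with a round gauge (top 245 mm up), a clear oil cup (149 mm) and a hand capstan low at the front. Origin: on the bench, under the spindle axis; about it (x away from the robot) the housing spans x -75 to +235, y -75 to +305 mm, the capstan reaches x -172 mm at y +200, the gauge is at x +120, y +200, the cup at x +170, y +70.
- seat (a point): Centre of the flat top of the tester's round brass carrier plate (76 mm across), 145 mm above the bench, at the foot of the spindle: the underside of the largest mass rests here, the middle one goes 25 mm and the smallest 50 mm higher. z up along the spindle.
- spindle_tip (a point): Top of the upright steel spindle, 64 mm above the seat (39 mm above the hub of the largest mass). The spindle is 20 mm across, its last 10 mm a cone narrowing to 8 mm.
- tray: Fixed shallow blue tray, 280 mm (x) by 290 mm (y), floor 3 mm thick, rim 14 mm high. Origin: centre of its underside, on the bench. The two smaller masses and the brass adaptor stand in it, in any order.
- adaptor: Loose brass gauge adaptor standing in the blue tray, 44 mm across at the foot, 45 mm tall: to be left alone. Origin: centre of its foot.
- spanner: Loose steel spanner 170 mm long, lying between the tray and the tester: to be left alone.
- level: Loose yellow spirit level 150 x 20 x 36 mm, standing on the tester housing: to be left alone.
- spare_gauge: Loose spare pressure gauge 100 mm across, 32 mm tall, lying face up beyond the bottle: to be left alone.
- wash_bottle: Loose white wash bottle with a red top, 70 mm across, 190 mm tall, beyond the tray: to be left alone.
- beaker: Loose glass beaker, 70 mm across, 90 mm tall, beyond the mat: to be left alone.
Mind the look-alikes: they are no part of the job. What is shaped like the large_mass but brown or orange is not meant. Leave any turquoise look-alike of the small_mass alone.

How it is judged (in metres and radians):
On the way, in this order (a step that is already met when the one before it is completed fails the run):
1. the oil bottle stands upright and still, wholly on the green mat (horizontal distance between oil_bottle and mat below 0.04 m and angle between oil_bottle's own z axis and vertical below 0.06 rad and linear speed of oil_bottle below 0.02 m/s), for 0.2 s.
2. the middle mass rests flat on the mass below, threaded on the spindle and let go (horizontal distance between middle_mass and seat below 0.005 m and z of middle_mass in the frame of seat between 0.021 and 0.029 m and angle between middle_mass's own z axis and vertical below 0.08 rad and linear speed of middle_mass below 0.02 m/s and contact force between middle_mass and the fingers below 0.2 N), for 0.2 s.
3. the small mass rests flat on the mass below, threaded on the spindle and let go (horizontal distance between small_mass and seat below 0.005 m and z of small_mass in the frame of seat between 0.046 and 0.054 m and angle between small_mass's own z axis and vertical below 0.08 rad and linear speed of small_mass below 0.02 m/s and contact force between small_mass and the fingers below 0.2 N), for 0.2 s.
At the end, for the whole second after the job is handed in: The three masses lie flat on the spindle, centred within 5 mm, let go and at rest: large on the carrier plate, middle 25 mm and small 50 mm above it (each within 4 mm); the oil bottle stands upright and still with its axis within 40 mm of the mat's centre (all of step 1 and all of step 2 and all of step 3 and horizontal distance between large_mass and seat below 0.005 m and z of large_mass in the frame of seat between -0.004 and 0.004 m and angle between large_mass's own z axis and vertical below 0.08 rad and linear speed of large_mass below 0.02 m/s and contact force between large_mass and the fingers below 0.2 N); the robot touches nothing.
It fails at once if the oil bottle is tipped by more than about 23 degrees (angle between oil_bottle's own z axis and vertical above 0.4 rad).
It fails at once if the oil bottle is lifted off the bench (its base more than 25 mm up) (height (world z) of oil_bottle above 0.025 m).
It fails at once if a mass is dropped down the spindle (faster than 0.5 m/s) ((horizontal distance between middle_mass and seat below 0.012 m and z of middle_mass in the frame of seat below 0.066 m and linear speed of middle_mass above 0.5 m/s) or (horizontal distance between small_mass and seat below 0.012 m and z of small_mass in the frame of seat below 0.066 m and linear speed of small_mass above 0.5 m/s)).
It fails at once if a bystander (spanner, level, spare gauge, wash bottle, beaker, adaptor) is moved more than 40 mm (distance of any of spanner, level, spare_gauge, wash_bottle, beaker, adaptor from where it was at the start of the episode above 0.04 m).
It also fails if it takes over 72 s, if anything falls off the work surface, if the arm or the gripper's body presses on something with over 40 N, if the wrist force passes 120 N, or if a joint passes its speed limit or range.

ROBOT

A 6-joint arm with a two-finger parallel gripper is mounted at the origin on the work surface. World frame = base frame: x ahead of the robot, y to its left, z up, the work surface at z = 0. Lengths are in mm, angles in degrees, forces in N, time in s.
With the tool pointing down it reaches from about 300 to 850 mm from the base axis. Payload 4.2 kg.
Tool frame: the origin (TCP) lies between the finger pads; the fingertips stand 22 mm ahead of it and the grasp point (between the pads) lies 3 mm ahead of it (env.finger_overhang is the distance from the TCP to the fingertips, in mm); z points along the fingers, y is the line along which they close (so a half turn about z gives the same grasp; the last joint's range is limited). The gripper opens to 91 mm and grips with 3 to 60 N. Pads are 32 mm wide; open, the fingers measure 118 mm over their backs; the gripper's body (76 mm by 178 mm) begins 60 mm behind the grasp point.
Start: joints at [-77.464, 18.312, 89.639, -0, 72.044, -1.146], TCP at [136.01, -558.697, 235.976] pointing down, gripper open.
Joint ranges: [-177.97, 177.97], [-48.28, 115.42], [12.27, 149.76], [-77.06, 257.06], [2.81, 150.46], [-146.56, 146.56]. Speed limits (degrees/s): [147.25, 147.25, 180, 180, 180, 180].

INTERFACE

Orientations are given as [roll, pitch, yaw] about the fixed x, y, z axes, in that order (R = Rz(yaw) Ry(pitch) Rx(roll)).
In Python, from workcell import state, cams, ticket, look_for, outline_of, env gives the robot as it stands.
- The arm moves only by the tool servo_tool, never from a script. Its argument "steps" is a list of rows, each a list of 3 entries, a list of its own where there are three numbers: the closure in counts, from 0 (fully open) to 255 (shut), then the shift along the tool's x, y, z in mm, then the turn, a rotation vector about the tool's x, y, z in rad. A call has exactly 10 rows; each row shifts and turns the commanded pose from where the row before left it, along the tool's axes as they then stand; what a row does not reach is not made up. A row lasts 1/10 s, in which the tool goes at most 50 mm and 8.59 degrees, less where a joint would pass 70% of its speed; a pose out of reach is approached as far as the arm can. A call with a gripper value outside its range is refused whole. The fingers move at their own pace and stop on an object; "squeeze" is the grip in N (left out, the last holds). Time passes only in rows, so rows that do not move let the fingers close, or fill a call up. It gives the time, the measured TCP pose, the force, the opening and the grip force at its end, in the units of the state.
- state(): the state, without advancing time (a new reading comes with each control period).
- cams.grab_frame(name): name is "scene" or "top"; returns a dict with "color" (480x640x3 uint8, red, green, blue), "z_map" (480x640 float32, mm along the optical axis (not along the pixel's ray), 0 where there is no reading), "fovy" (degrees; the focal length in pixels is half the picture's height over the tangent of half this angle, whatever the lens; pixels are square), "cx", "cy" (the principal point, pixels), "eye" and "rotation" of the camera in the world. Camera axes: x right, y up, looking along -z (the intrinsics and any distortion apply to the point x, -y, -z); pixel columns grow to the right and rows downward; lengths in mm; the calibration is good to about 2 mm. A picture is of the moment at which its call begins.
- ticket.job_done(): hands the job in; it is judged then, once.
Trained networks look in a picture, given as the dict that the camera call returned (one of the last four; its "shot" number tells which), for a name from the list of things; names that differ only in an ending like _2 or _b are one class to them, and where a whole thing is asked for, a point or a joint stands for the part that bears it (a point fixed in the world has none). Each returns a list of dicts, best first, with "confidence" (0 to 1); they miss things now and then, are a little off and sometimes report something else, mostly with a low value. They report only what shows in the picture. A call takes as long as a camera call. They do not tell look-alikes from the thing itself.
- look_for(picture, thing): "at" ([column, row] in pixels, amid what is visible of it).
- outline_of(picture, thing): "pixels" (480x640 bool, what is visible of it) and "at" ([column, row] in pixels, amid what is visible of it).
The state is a dict: "time_s": time; "qpos": joint angles; "qvel": joint speeds; "effort": joint torques, N m; "ee_pos": TCP position; "ee_rot": TCP orientation; "force": force on the tool from outside, world axes, zero at the start; "torque": the same for the moment, N m; "gripper_width": finger opening in mm; "gripper_force": force on a finger pad.
Only numpy, scipy, OpenCV 4.12 (cv2) and the standard library are available. Lean on these libraries where they do the work, as an engineer would, in place of code of your own. Each camera call takes 0.05 s, during which the arm holds its last target. There are 200 camera calls.

## Working session

There is one attempt and no reset: what is moved stays moved. The work goes in short steps, Python scripts to look and compute and a tool call to move; the robot and the scene stay as the last step left them, time stands still between calls to the robot, and variables do not carry over. Pictures are saved under pics/ and viewed, at most 10 in all, crops included, and the job is handed in when it is done.

Besides the shell and the picture viewer there is one more tool, called after ">>>" as name(argument=value, ...), one argument or row to a line, values as JSON. servo_tool: Moves the arm, as the interface text tells. Its arguments: {"type":"object","properties":{"steps":{"type":"array","items":{"type":"array"}},"squeeze":{"type":"number"}},"required":["steps"]}

```bash
mkdir -p pics; ls; cat > h.py <<'E'
import numpy as np, cv2
from workcell import state, cams, ticket, look_for, outline_of, env
def save(p,n,crop=None,k=1):
    im=p["color"][:,:,::-1]
    if crop: a,b,c,d=crop; im=im[b:d,a:c]
    if k!=1: im=cv2.resize(im,None,fx=k,fy=k,interpolation=cv2.INTER_CUBIC)
    cv2.imwrite("pics/"+n+".png",im)
def cloud(p):
    z=p["z_map"]; f=240/np.tan(np.radians(p["fovy"])/2)
    v,u=np.mgrid[:480,:640]
    c=np.stack([(u-p["cx"])/f*z,-(v-p["cy"])/f*z,-z],-1)
    w=c@np.array(p["rotation"]).T+np.array(p["eye"])
    w[z<=0]=np.nan
    return w
E
python3 - <<'E'
from h import *
print(state())
for n in ["scene","top"]:
    p=cams.grab_frame(n); save(p,n+"0"); print({k:v for k,v in p.items() if k not in("color","z_map")})
    W=cloud(p)
    for t in ["oil_bottle","mat","large_mass","middle_mass","small_mass","tester","tray","adaptor","spanner","level","spare_gauge","wash_bottle","beaker"]:
        for d in outline_of(p,t)[:4]:
            m=d["pixels"]; q=W[m]; q=q[~np.isnan(q[:,0])]
            if len(q): print(n,t,round(d["confidence"],2),np.round(d["at"]),len(q),np.round(np.percentile(q,[2,50,98],axis=0)).tolist())
E
```

```text
pics
{'time_s': 0.0, 'qpos': array([-7.74651358e+01,  1.83532781e+01,  8.97041115e+01, -5.28024528e-05,
        7.20416021e+01, -1.14613803e+00]), 'qvel': array([0.04213434, 0.10056058, 0.05319123, 0.04991364, 0.02885651,
       0.00504968]), 'effort': array([ 6.78480192e-04, -4.12463343e+01, -2.31976962e+01,  7.28923618e-02,
        4.57210641e-02, -1.62722918e-04]), 'ee_pos': array([ 135.90087228, -558.26289255,  235.11935746]), 'ee_rot': array([-1.79901027e+02, -1.92989581e-03,  1.36810169e+01]), 'force': array([ 0.58882832,  0.37206474, -0.71614551]), 'torque': array([-0.01768865, -0.03850298, -0.01331973]), 'gripper_force': 0.0, 'gripper_width': 91.19758625608048}
{'fovy': 45.79944718325496, 'cx': 317.64763453706576, 'cy': 239.83145521954077, 'eye': array([1181.56633541, -147.13493128, 1239.87207274]), 'rotation': array([3.26202077e+01, 6.77679955e-02, 7.35598023e+01]), 'shot': 1}Traceback (most recent call last):
  File "<stdin>", line 5, in <module>
  File "h.py", line 12, in cloud
    w=c@np.array(p["rotation"]).T+np.array(p["eye"])
      ~~~~~~~~~~~~~~~~~~~~~~~~~~~^~~~~~~~~~~~~~~~~~~
ValueError: operands could not be broadcast together with shapes (480,640) (3,)
```

```bash
sed -i 's/np.array(p\["rotation"\]).T/Rotation.from_euler("xyz",p["rotation"],degrees=True).as_matrix().T/; 1a from scipy.spatial.transform import Rotation' h.py
python3 - <<'E'
from h import *
for n in ["scene","top"]:
    p=cams.grab_frame(n); save(p,n+"0"); print({k:v for k,v in p.items() if k not in("color","z_map")})
    W=cloud(p)
    for t in ["oil_bottle","mat","large_mass","middle_mass","small_mass","tester","tray","adaptor","spanner","level","spare_gauge","wash_bottle","beaker"]:
        for d in outline_of(p,t)[:4]:
            m=d["pixels"]; q=W[m]; q=q[~np.isnan(q[:,0])]
            if len(q): print(n,t,round(d["confidence"],2),np.round(d["at"]),len(q),np.round(np.percentile(q,[2,50,98],axis=0)).tolist())
E
```

```text
{'fovy': 45.79944718325496, 'cx': 317.64763453706576, 'cy': 239.83145521954077, 'eye': array([1181.56633541, -147.13493128, 1239.87207274]), 'rotation': array([3.26202077e+01, 6.77679955e-02, 7.35598023e+01]), 'shot': 2}
scene oil_bottle 0.8 [283. 292.] 1400 [[571.0, -89.0, 7.0], [602.0, -62.0, 136.0], [615.0, -32.0, 204.0]]
scene mat 0.91 [336. 290.] 2275 [[511.0, 17.0, -3.0], [575.0, 80.0, 2.0], [636.0, 142.0, 8.0]]
scene large_mass 0.93 [384. 200.] 1513 [[314.0, 220.0, 6.0], [373.0, 275.0, 13.0], [430.0, 343.0, 28.0]]
scene large_mass 0.82 [402. 156.] 1567 [[157.0, 332.0, 2.0], [229.0, 393.0, 13.0], [288.0, 458.0, 27.0]]
scene middle_mass 0.58 [166. 352.] 1695 [[560.0, -391.0, 9.0], [613.0, -341.0, 16.0], [660.0, -292.0, 31.0]]
scene middle_mass 0.56 [131. 305.] 844 [[442.0, -447.0, 4.0], [483.0, -411.0, 16.0], [516.0, -375.0, 32.0]]
scene middle_mass 0.52 [166. 326.] 11026 [[408.0, -481.0, -1.0], [549.0, -335.0, 5.0], [686.0, -198.0, 17.0]]
scene small_mass 0.88 [130. 305.] 833 [[441.0, -445.0, 4.0], [483.0, -410.0, 16.0], [517.0, -375.0, 32.0]]
scene small_mass 0.85 [130. 248.] 
[... 3064 characters left out ...]
or 0.58 [320. 161.] 997 [[717.0, -68.0, 9.0], [770.0, -25.0, 33.0], [821.0, 23.0, 40.0]]
top spanner 0.92 [326. 289.] 315 [[349.0, -15.0, -2.0], [401.0, 3.0, 8.0], [488.0, 17.0, 16.0]]
top spanner 0.72 [167. 210.] 13458 [[417.0, 214.0, 33.0], [654.0, 424.0, 97.0], [795.0, 581.0, 237.0]]
top level 0.56 [139. 254.] 686 [[453.0, 483.0, 94.0], [525.0, 497.0, 130.0], [596.0, 516.0, 138.0]]
top spare_gauge 0.54 [214. 236.] 2146 [[496.0, 231.0, 146.0], [556.0, 292.0, 157.0], [622.0, 356.0, 171.0]]
top wash_bottle 0.63 [399. 150.] 832 [[733.0, -294.0, -2.0], [755.0, -242.0, 106.0], [814.0, -214.0, 185.0]]
top beaker 0.6 [283. 154.] 598 [[741.0, 59.0, -0.0], [788.0, 91.0, 48.0], [806.0, 122.0, 94.0]]
```

View pics/scene0.png

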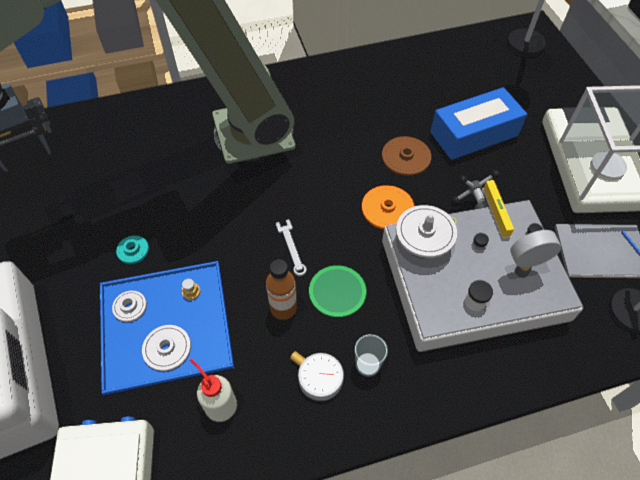

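View pics/top0.png

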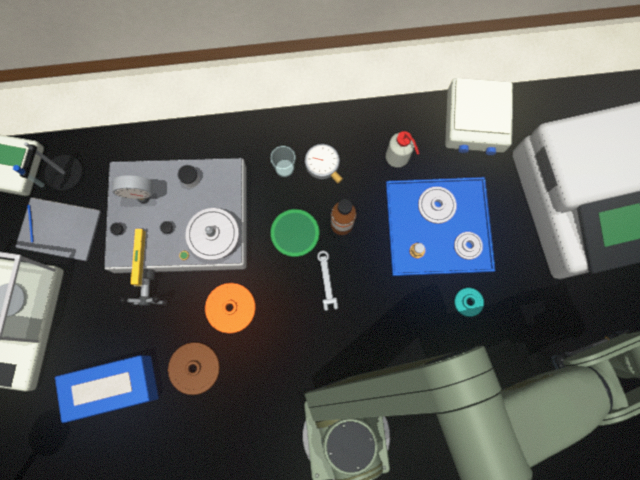

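```bash
cat >> h.py <<'E'
from scipy.optimize import least_squares
def circ(q,r=None):
    c0=np.r_[np.median(q,0)[:2],r or 50]
    f=lambda c: np.hypot(q[:,0]-c[0],q[:,1]-c[1])-(r or c[2])
    return least_squares(f,c0,loss="soft_l1",f_scale=2).x
def disc(p,xy,z0,z1,rad):
    "centre of the blob of points with z in range near xy, via min enclosing circle of projected mask"
    W=cloud(p); m=(np.hypot(W[...,0]-xy[0],W[...,1]-xy[1])<rad)&(W[...,2]>z0)&(W[...,2]<z1)
    return W[m]
def rowsto(T,R,S=None):
    "shift in tool axes and rotvec from the state to target pos, matrix"
    S=S or state(); R0=Rotation.from_euler("xyz",S["ee_rot"],degrees=True)
    return R0.inv().apply(np.array(T)-S["ee_pos"]),(R0.inv()*R).as_rotvec()
E
python3 - <<'E'
from h import *
for n in ["scene","top"]:
    p=cams.grab_frame(n); W=cloud(p); b=outline_of(p,"oil_bottle")
    q=disc(p,(583,-58),20,130,55); print(n,"bottle",circ(q,32),len(q))
    q=disc(p,(583,-58),190,215,50); print("cap",np.median(q,0),len(q),q.min(0),q.max(0))
    for nm,xy,R,zb in [("mid",(610,-340),55,3),("small",(480,-411),40,3),("large",(560,293),70,145)]:
        d=disc(p,xy,zb+6,zb+18,R+12); h=disc(p,xy,zb+20,zb+32,30)
        for l,q in(("disc",d),("hub",h)):
            (c,r)=cv2.minEnclosingCircle(q[:,:2].astype(np.float32)); print(n,nm,l,np.round(c,1),round(r,1),np.round(np.median(q,0),1),len(q))
    q=disc(p,(560,293),180,225,25); print("spindle",np.round(np.median(q,0),1),len(q),np.round(q.max(0),1),np.round(q.min(0),1))
    m=outline_of(p,"mat")
    for d in m:
        q=W[d["pixels"]]; q=q[np.isfinite(q[:,0])]; print("mat",np.round(cv2.minEnclosingCircle(q[:,:2].astype(np.float32))[0]),np.round(np.mean(q,0)))
Rt=Rotation.from_matrix(np.array([[-np.sin(np.radians(20)),0,np.cos(np.radians(20))],[0,-1,0],[-np.cos(np.radians(20)),0,-np.sin(np.radians(20))]]))
Rt=Rotation.from_matrix(np.column_stack([[np.sin(.349),0,np.cos(.349)],[0,-1,0],[np.cos(.349),0,-np.sin(.349)]]))
print(np.linalg.det(Rt.as_matrix()),rowsto([460,-58,90],Rt))
E
```

```text
scene bottle [582.28056814 -58.77225271  32.        ] 584
cap [585.7434569  -59.0071498  200.39466545] 254 [564.46569673 -77.35869769 191.2307996 ] [602.49607946 -40.32130343 207.03937455]
scene mid disc [ 610. -340.] 66.6 [ 612.7 -340.8   15.2] 1519
scene mid hub [ 608.5 -342.5] 20.6 [ 608.9 -342.2   28.2] 162
scene small disc [ 479.1 -412.2] 49.8 [ 484.5 -410.    15.1] 628
scene small hub [ 483.1 -411.8] 26.2 [ 480.6 -411.2   28.4] 161
scene large disc [559.7 293.4] 71.4 [567.2 288.6 157.1] 2210
scene large hub [560.7 293.8] 20.6 [567.2 289.4 170.5] 147
spindle [564.  290.7 199.9] 100 [570.8 302.4 212. ] [550.  283.7 180.3]
mat [573.  80.] [575.  79.   2.]
mat [756. 100.] [769.  92.  49.]
top bottle [583.54138461 -59.04541327  32.        ] 214
cap [581.73451433 -58.77149589 199.78467342] 171 [563.66563991 -76.60372024 190.50225745] [601.14209026 -41.00658947 208.28578037]
top mid disc [ 610.2 -340.4] 66.4 [ 607.4 -340.3   14.5] 909
top mid hub [ 606.  -343.8] 22.9 [ 607.3 -342.5   28.1] 93
top small disc [ 480.2 -411.3] 51.6 [ 478.2 -410.7   14.3] 442
top small hub [ 482.2 -407.4] 25.0 [ 477.5 -412.6   28.5] 103
top large disc [559.2 293.5] 70.9 [556.8 293.5 156.8] 1862
top large hub [559.7 293.3] 21.1 [552.8 289.1 171.1] 104
spindle [555.9 291.6 203.5] 62 [567.1 302.  216.9] [548.8 283.7 182.2]
mat [574.  81.] [574.  80.   2.]Traceback (most recent call last):
  File "<stdin>", line 14, in <module>
  File "scipy/spatial/transform/_rotation.pyx", line 1143, in scipy.spatial.transform._rotation.Rotation.from_matrix
ValueError: Non-positive determinant (left-handed or null coordinate frame) in rotation matrix 0: [[-0.34202014  0.          0.93969262]
 [ 0.         -1.          0.        ]
 [-0.93969262  0.         -0.34202014]].
```

>>> servo_tool(
  steps=[
    [0,[33,-37,0],[0,0,0.14]],
    [0,[27,-41,0],[0,0,0.0988]],
    [0,[23,-44,0],[0,0,0]],
    [0,[23,-44,0],[0,0,0]],
    [0,[23,-44,0],[0,0,0]],
    [0,[23,-44,0],[0,0,0]],
    [0,[23,-44,0],[0,0,0]],
    [0,[23,-44,0],[0,0,0]],
    [0,[23,-44,0],[0,0,0]],
    [0,[23,-44,0],[0,0,0]],
  ],
  squeeze=10,
)

```text
time_s: 2.75
ee_pos: [366.7, -117.6, 236.4]
ee_rot: [180.0, -0.1, -0.0]
force: [1.4, -0.9, -0.7]
gripper_width: 90.8
gripper_force: 0.0
```

>>> servo_tool(
  steps=[
    [0,[0,-6.5,0],[0,0.136,0]],
    [0,[0,-6.5,0],[0,0.136,0]],
    [0,[0,-6.5,0],[0,0.136,0]],
    [0,[0,-6.5,0],[0,0.136,0]],
    [0,[0,-6.5,0],[0,0.136,0]],
    [0,[0,-6.5,0],[0,0.136,0]],
    [0,[0,-6.5,0],[0,0.136,0]],
    [0,[0,-6.5,0],[0,0.136,0]],
    [0,[0,-6.5,0],[0,0.134,0]],
    [0,[0,0,0],[0,0,0]],
  ],
)

```text
time_s: 3.75
ee_pos: [365.7, -59.3, 229.8]
ee_rot: [-176.0, -52.6, -0.8]
force: [-0.8, -0.7, 0.2]
gripper_width: 90.9
gripper_force: 0.0
```

```bash
python3 - <<'E'
from h import *
S=state(); print(S["qpos"],S["ee_pos"],S["ee_rot"])
E
```

```text
[-38.28464864 -15.79160947 146.3206919   81.6974009   32.89002405
 -16.08831814] [365.66164729 -59.25321297 229.7776206 ] [-176.02306696  -52.64610165   -0.82633129]
```

>>> servo_tool(
  steps=[
    [0,[12,0,16],[0,0,0]],
    [0,[12,0,16],[0,0,0]],
    [0,[12,0,16],[0,0,0]],
    [0,[12,0,16],[0,0,0]],
    [0,[12,0,16],[0,0,0]],
    [0,[12,0,16],[0,0,0]],
    [0,[0,0,0],[0,0,0]],
    [0,[0,0,0],[0,0.1,0]],
    [0,[0,0,0],[0,0.1,0]],
    [0,[0,0,0],[0,0.05,0]],
  ],
)

```text
time_s: 4.75
ee_pos: [486.2, -47.5, 228.6]
ee_rot: [-173.1, -62.6, -2.6]
force: [0.5, 0.5, -0.2]
gripper_width: 91.3
gripper_force: 0.0
```

```bash
python3 - <<'E'
from h import *
S=state(); print(S["qpos"],S["ee_pos"],S["ee_rot"])
E
```

```text
[-22.11740882   0.80319406 145.24649125 134.55643471  34.81152638
 -59.85459774] [486.22091055 -47.46463319 228.59550007] [-173.11180584  -62.56750599   -2.64647897]
```

```bash
cat >> h.py <<'E'
def Rtool(el,yaw=0):
    "tool z points along heading yaw (deg), el deg below horizontal, y horizontal to the right"
    e=np.radians(el); M=np.column_stack([[np.sin(e),0,np.cos(e)],[0,-1,0],[np.cos(e),0,-np.sin(e)]])
    return Rotation.from_euler("z",yaw,degrees=True)*Rotation.from_matrix(M)
E
python3 - <<'E'
from h import *
print(rowsto([473,-59,150],Rtool(20)))
E
```

```text
(array([-75.59680709,  15.03946916,  23.32481341]), array([-0.07773099,  0.1283701 , -0.02635358]))
```

>>> servo_tool(
  steps=[
    [0,[-8,1.5,2.3],[-0.01,0.013,-0.004]],
    [0,[-8,1.5,2.3],[-0.01,0.013,-0.004]],
    [0,[-8,1.5,2.3],[-0.01,0.016,-0.004]],
    [0,[-8,1.5,2.3],[-0.01,0.016,-0.004]],
    [0,[-8,1.5,2.3],[-0.01,0.016,-0.004]],
    [0,[-8,1.5,2.3],[-0.01,0.016,-0.003]],
    [0,[-8,1.5,2.3],[-0.008,0.016,-0.003]],
    [0,[-8,1.5,2.3],[-0.005,0.016,0]],
    [0,[-8,1.5,2.3],[-0.005,0.01,0]],
    [0,[0,0,0],[0,0,0]],
  ],
)

```text
time_s: 5.75
ee_pos: [515.3, -73.0, 186.8]
ee_rot: [-179.3, -67.8, 0.0]
force: [0.1, -0.4, 0.4]
gripper_width: 90.9
gripper_force: 0.0
```

```bash
python3 - <<'E'
from h import *
S=state(); print(S["qpos"],S["ee_pos"],S["ee_rot"])
print(rowsto([473,-59,77],Rtool(20)))
E
```

```text
[-21.62425543  14.42398903 149.66071386 153.88445969  53.22508619
 -82.21737214] [515.34902555 -72.95815669 186.79784542] [-1.79292117e+02 -6.77571988e+01  1.90900446e-03]
(array([-117.6578751 ,  -13.92928727,    2.53699554]), array([-0.01238439,  0.03914384, -0.0002298 ]))
```

```bash
cat >> h.py <<'E'
# arm model, fitted from the states seen
def Rj(q):
    E=lambda a,v: Rotation.from_euler(a,v,degrees=True)
    return E("z",q[0]),E("y",q[1]),E("y",q[2]),E("z",q[3])*E("y",q[4])*E("z",q[5])
def fk(q,P,c=-90):
    a,h,L1,L2,e,d=P; R1,R2,R3,R4=Rj(q); R12=R1*R2; R123=R12*R3; R=R123*R4*Rotation.from_euler("z",c,degrees=True)
    return np.array([0,0,h])+R1.apply([a,0,0])+R12.apply([0,0,L1])+R123.apply([e,0,L2])+R.apply([0,0,d]),R
OBS=[([-77.4651,18.353,89.704,0,72.0416,-1.146],[135.9,-558.26,235.12],[-179.9,0,13.68]),
([-38.28464864,-15.79160947,146.3206919,81.6974009,32.89002405,-16.08831814],[365.66164729,-59.25321297,229.7776206],[-176.02306696,-52.64610165,-0.82633129]),
([-22.11740882,0.80319406,145.24649125,134.55643471,34.81152638,-59.85459774],[486.22091055,-47.46463319,228.59550007],[-173.11180584,-62.56750599,-2.64647897]),
([-21.62425543,14.42398903,149.66071386,153.88445969,53.22508619,-82.21737214],[515.34902555,-72.95815669,186.79784542],[-179.292117,-67.7571988,0.0019])]
_f=lambda P: np.concatenate([np.array(o[1])-fk(o[0],P)[0] for o in OBS]+[[1e-3*P[0]]])
PK=least_squares(_f,[0,350,350,350,0,300])
PAR=PK.x
def ik(T,R,q0):
    lo=[-178,-48,12.3,-77,2.9,-146];hi=[178,115.4,149.7,257,150.4,146.5]
    def g(q):
        p,r=fk(q,PAR); return np.r_[(p-T),100*(r.inv()*R).as_rotvec()]
    s=least_squares(g,np.clip(q0,lo,hi),bounds=(lo,hi)); return s.x,np.abs(s.fun).max()
E
python3 - <<'E'
from h import *
print(PAR,np.round(PK.fun,1))
for o in OBS: print(np.round((fk(o[0],PAR)[1].inv()*Rotation.from_euler("xyz",o[2],degrees=True)).as_rotvec(),2))
q0=state()["qpos"]; 
for yaw in (45,60,75,90):
  for el in (25,):
    R=Rtool(el,yaw); z=R.as_matrix()[:,2]; u=np.array([z[0],z[1],0]); u/=np.linalg.norm(u)
    G=np.array([583,-59,38])-5*u
    M=np.array([574,80,38])-5*u
    for flip in (0,180):
      for w in ("pre","grasp","end"):
        T=(G-113*z,G-3*z,M-3*z)[("pre","grasp","end").index(w)]
        best=min((ik(T,R*Rotation.from_euler("z",flip,degrees=True),s) for s in (q0,[-30,20,110,90,80,0],[-40,30,100,60,80,90],[-30,20,110,90,80,-90])),key=lambda t:t[1])
        print(yaw,el,flip,w,np.round(best[0]),round(best[1],1),np.round(T))
E
```

```text
[-30.54766211 162.9558517  607.09001379 445.42697469  29.2177612
 338.86589227] [11.2  2.5  0.7 -0.6 -2.2 -0.6 -1.5  2.  -0.6  2.1  2.   0.5 -0. ]
[-0.   -0.   -3.14]
[0.   0.   3.14]
[ 0.   -0.    3.14]
[ 0.    0.   -3.14]
45 25 0 pre [-51.  36. 123.  76.  69. 112.] 0.0 [ 507. -135.   86.]
45 25 0 grasp [-38.  41. 124.  90.  64. 107.] 0.0 [578. -64.  39.]
45 25 0 end [-22.  40. 134. 110.  63.  97.] 0.0 [569.  75.  39.]
45 25 180 pre [-51.  36. 123.  76.  69. -68.] 0.0 [ 507. -135.   86.]
45 25 180 grasp [-38.  41. 124.  90.  64. -73.] 0.0 [578. -64.  39.]
45 25 180 end [-22.  40. 134. 110.  63. -83.] 0.0 [569.  75.  39.]
60 25 0 pre [-48.  40. 109.  62.  77. 120.] 0.0 [ 529. -152.   86.]
60 25 0 grasp [-38.  44. 113.  72.  70. 115.] 0.0 [579. -66.  39.]
60 25 0 end [-25.  41. 123.  88.  65. 107.] 0.0 [570.  73.  39.]
60 25 180 pre [-48.  40. 109.  62.  77. -60.] 0.0 [ 529. -152.   86.]
60 25 180 grasp [-38.  44. 113.  72.  70. -65.] 0.0 [579. -66.  39.]
60 25 180 end [-25.  41. 123.  88.  65. -73.] 0.0 [570.  73.  39.]
75 25 0 pre [-44.  45.  95.  53.  87. 124.] 0.0 [ 555. -163.   86.]
75 25 0 grasp [-36.  47. 102.  60.  79. 120.] 0.0 [581. -66.  39.]
75 25 0 end [-24.  44. 113.  71.  71. 115.] 0.0 [572.  73.  39.]
75 25 180 pre [-44.  45.  95.  53.  87. -56.] 0.0 [ 555. -163.   86.]
75 25 180 grasp [-36.  47. 102.  60.  79. -60.] 0.0 [581. -66.  39.]
75 25 180 end [-24.  44. 113.  71.  71. -65.] 0.0 [572.  73.  39.]
90 25 0 pre [-39.  51.  81.  45.  98. 126.] 0.0 [ 583. -166.   86.]
90 25 0 grasp [-33.  51.  91.  50.  89. 122.] 0.0 [583. -67.  39.]
90 25 0 end [-22.  47. 102.  59.  80. 119.] 0.0 [574.  72.  39.]
90 25 180 pre [-39.  51.  81.  45.  98. -54.] 0.0 [ 583. -166.   86.]
90 25 180 grasp [-33.  51.  91.  50.  89. -58.] 0.0 [583. -67.  39.]
90 25 180 end [-22.  47. 102.  59.  80. -61.] 0.0 [574.  72.  39.]
```

```bash
sed -i 's/c=-90/c=90/' h.py; cat >> h.py <<'E'
from scipy.spatial.transform import Slerp
def plan(T,R,n,S=None):
    "rows (shift, turn) along straight line + slerp in n rows, from the measured pose"
    S=S or state(); R0=Rotation.from_euler("xyz",S["ee_rot"],degrees=True)
    sl=Slerp([0,1],Rotation.concatenate([R0,R]))
    for i in range(n):
        A,B=sl(i/n),sl((i+1)/n)
        print(np.round(A.inv().apply((np.array(T)-S["ee_pos"])/n),1).tolist(),np.round((A.inv()*B).as_rotvec(),3).tolist())
def where():
    S=state(); print("q",np.round(S["qpos"],1),"p",np.round(S["ee_pos"],1),"r",np.round(S["ee_rot"],1),"t",S["time_s"])
E
python3 - <<'E'
from h import *
plan([525,-165,170],Rtool(25,60),9)
E
```

```text
[-1.3, 10.2, 1.6] [0.105, -0.005, -0.047]
[-1.8, 10.3, 0.5] [0.105, -0.005, -0.047]
[-2.3, 10.2, -0.6] [0.105, -0.005, -0.047]
[-2.7, 10.0, -1.6] [0.105, -0.005, -0.047]
[-3.2, 9.6, -2.6] [0.105, -0.005, -0.047]
[-3.7, 9.1, -3.6] [0.105, -0.005, -0.047]
[-4.1, 8.5, -4.5] [0.105, -0.005, -0.047]
[-4.5, 7.8, -5.3] [0.105, -0.005, -0.047]
[-4.9, 7.0, -6.1] [0.105, -0.005, -0.047]
```

>>> servo_tool(
  steps=[
    [0,[-1.3,10.2,1.6],[0.105,-0.005,-0.047]],
    [0,[-1.8,10.3,0.5],[0.105,-0.005,-0.047]],
    [0,[-2.3,10.2,-0.6],[0.105,-0.005,-0.047]],
    [0,[-2.7,10,-1.6],[0.105,-0.005,-0.047]],
    [0,[-3.2,9.6,-2.6],[0.105,-0.005,-0.047]],
    [0,[-3.7,9.1,-3.6],[0.105,-0.005,-0.047]],
    [0,[-4.1,8.5,-4.5],[0.105,-0.005,-0.047]],
    [0,[-4.5,7.8,-5.3],[0.105,-0.005,-0.047]],
    [0,[-4.9,7,-6.1],[0.105,-0.005,-0.047]],
    [0,[0,0,0],[0,0,0]],
  ],
)

```text
time_s: 6.75
ee_pos: [524.3, -160.9, 173.3]
ee_rot: [177.9, -65.2, 57.7]
force: [-0.3, -0.1, -1.0]
gripper_width: 91.1
gripper_force: 0.0
```

```bash
python3 - <<'E'
from h import *
where()
plan([529,-152,86],Rtool(25,60),8)
E
```

```text
q [-48.7  30.6 111.7  63.9  78.7 -53.7] p [ 524.3 -160.9  173.3] r [177.9 -65.2  57.7] t 6.75
[-9.4, -0.3, 5.7] [0.009, -0.0, -0.002]
[-9.4, -0.3, 5.7] [0.009, -0.0, -0.002]
[-9.4, -0.2, 5.7] [0.009, -0.0, -0.002]
[-9.4, -0.2, 5.7] [0.009, -0.0, -0.002]
[-9.4, -0.2, 5.7] [0.009, -0.0, -0.002]
[-9.4, -0.1, 5.7] [0.009, -0.0, -0.002]
[-9.4, -0.1, 5.7] [0.009, -0.0, -0.002]
[-9.4, -0.1, 5.7] [0.009, -0.0, -0.002]
```

Model matches. Down to the pre-grasp pose.

>>> servo_tool(
  steps=[
    [0,[-9.4,-0.3,5.7],[0.009,0,-0.002]],
    [0,[-9.4,-0.3,5.7],[0.009,0,-0.002]],
    [0,[-9.4,-0.2,5.7],[0.009,0,-0.002]],
    [0,[-9.4,-0.2,5.7],[0.009,0,-0.002]],
    [0,[-9.4,-0.2,5.7],[0.009,0,-0.002]],
    [0,[-9.4,-0.1,5.7],[0.009,0,-0.002]],
    [0,[-9.4,-0.1,5.7],[0.009,0,-0.002]],
    [0,[-9.4,-0.1,5.7],[0.009,0,-0.002]],
    [0,[0,0,0],[0,0,0]],
    [0,[0,0,0],[0,0,0]],
  ],
)

```text
time_s: 7.75
ee_pos: [526.9, -148.7, 86.2]
ee_rot: [-179.4, -65.4, 59.5]
force: [0.0, -0.3, -0.8]
gripper_width: 91.2
gripper_force: 0.0
```

```bash
python3 - <<'E'
from h import *
where()
R=Rtool(25,60); z=R.as_matrix()[:,2]; u=np.r_[z[:2],0]; u/=np.linalg.norm(u)
print(rowsto(np.array([583,-59,38])-5*u-3*z,R))
p=cams.grab_frame("scene"); save(p,"pre",(60,180,380,400),2.4)
E
```

```text
q [-47.   39.6 112.2  63.5  76.  -62. ] p [ 526.9 -148.7   86.2] r [-179.4  -65.4   59.5] t 7.75
(array([ -1.72866421,   3.86392816, 108.65638841]), array([-0.00143557, -0.00621611, -0.00389841]))
```

View pics/pre.png

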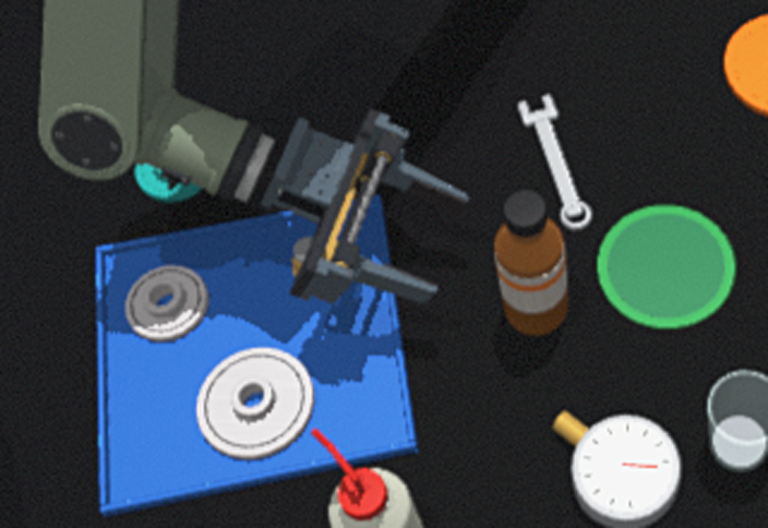

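>>> servo_tool(
  steps=[
    [0,[-1,2,12],[0,0,0]],
    [0,[-0.7,1.9,12],[0,-0.006,-0.004]],
    [0,[0,0,12],[0,0,0]],
    [0,[0,0,12],[0,0,0]],
    [0,[0,0,12],[0,0,0]],
    [0,[0,0,12],[0,0,0]],
    [0,[0,0,12],[0,0,0]],
    [0,[0,0,12],[0,0,0]],
    [0,[0,0,12],[0,0,0]],
    [0,[0,0,0],[0,0,0]],
  ],
  squeeze=6,
)

```text
time_s: 8.8
ee_pos: [578.7, -64.9, 38.5]
ee_rot: [-179.8, -65.0, 60.0]
force: [-0.1, 0.4, -0.1]
gripper_width: 91.2
gripper_force: 0.0
```

```bash
python3 - <<'E'
from h import *
where()
p=cams.grab_frame("scene"); q=disc(p,(583,-58),190,215,50); print("cap",np.median(q,0))
E
```

```text
q [-36.7  43.6 115.   74.1  69.3 -67.1] p [578.7 -64.9  38.5] r [-179.8  -65.    60. ] t 8.8
cap [585.87732891 -59.22217663 200.84176203]
```

>>> servo_tool(
  steps=[
    [60,[0,0,0],[0,0,0]],
    [70,[0,0,0],[0,0,0]],
    [80,[0,0,0],[0,0,0]],
    [85,[0,0,0],[0,0,0]],
    [90,[0,0,0],[0,0,0]],
    [90,[0,0,0],[0,0,0]],
    [90,[0,0,0],[0,0,0]],
    [90,[0,0,0],[0,0,0]],
    [90,[0,0,0],[0,0,0]],
    [90,[0,0,0],[0,0,0]],
  ],
  squeeze=6,
)

```text
time_s: 9.85
ee_pos: [579.0, -66.7, 39.4]
ee_rot: [179.9, -65.0, 60.1]
force: [-1.3, -2.8, 1.8]
gripper_width: 63.9
gripper_force: 6.0
```

```bash
python3 - <<'E'
from h import *
where()
p=cams.grab_frame("scene"); q=disc(p,(583,-58),190,215,50); print("cap",np.median(q,0))
R=Rtool(25,60); print(R.inv().apply([-9,139,0]))
E
```

```text
q [-36.8  43.6 114.9  74.1  69.3 -67.1] p [579.  -66.7  39.4] r [179.9 -65.   60.1] t 9.85
cap [585.21664545 -58.97281461 200.50835914]
[ 48.97196078 -77.29422863 105.0207088 ]
```

>>> servo_tool(
  steps=[
    [90,[1.5,-2.4,3.3],[0,0,0]],
    [90,[2.3,-3.6,4.9],[0,0,0]],
    [90,[3.06,-4.83,6.56],[0,0,0]],
    [90,[3.06,-4.83,6.56],[0,0,0]],
    [90,[3.06,-4.83,6.56],[0,0,0]],
    [90,[3.06,-4.83,6.56],[0,0,0]],
    [90,[3.06,-4.83,6.56],[0,0,0]],
    [90,[3.06,-4.83,6.56],[0,0,0]],
    [90,[3.06,-4.83,6.56],[0,0,0]],
    [90,[3.06,-4.83,6.56],[0,0,0]],
  ],
)

```text
time_s: 10.9
ee_pos: [573.5, 14.5, 39.4]
ee_rot: [180.0, -65.0, 60.1]
force: [-0.4, -4.3, 4.2]
gripper_width: 64.0
gripper_force: 6.0
```

```bash
python3 - <<'E'
from h import *
where()
p=cams.grab_frame("scene"); q=disc(p,(577,18),185,215,60); print("cap",np.median(q,0))
R=Rtool(25,60); z=R.as_matrix()[:,2]; u=np.r_[z[:2],0]; u/=np.linalg.norm(u)
print(rowsto(np.array([574,80,39])-6*u-3*z,R))
E
```

```text
q [-29.6  42.1 121.6  82.9  66.  -72.1] p [573.5  14.5  39.4] r [180.  -65.   60.1] t 10.9
cap [581.6613833   20.96690399 200.62045677]
(array([ 20.83236128, -30.79473123,  42.7176821 ]), array([-0.00321759, -0.00045752,  0.00034965]))
```

>>> servo_tool(
  steps=[
    [90,[3.06,-4.83,6.56],[0,0,0]],
    [90,[3.06,-4.83,6.56],[0,0,0]],
    [90,[3.06,-4.83,6.56],[0,0,0]],
    [90,[3.06,-4.83,6.56],[0,0,0]],
    [90,[3.06,-4.83,6.56],[0,0,0]],
    [90,[2.4,-3.6,4.9],[0,0,0]],
    [90,[1.2,-1.8,2.4],[0,0,0]],
    [90,[0,0,0],[0,0,0]],
    [90,[0,0,0],[0,0,0]],
    [60,[0,0,0],[0,0,0]],
  ],
)

```text
time_s: 11.95
ee_pos: [569.2, 67.3, 38.6]
ee_rot: [-179.8, -64.9, 60.0]
force: [-0.5, 0.3, 0.1]
gripper_width: 68.4
gripper_force: 0.0
```

>>> servo_tool(
  steps=[
    [30,[0,0,0],[0,0,0]],
    [0,[0,0,0],[0,0,0]],
    [0,[0,0,0],[0,0,0]],
    [0,[0,0,0],[0,0,0]],
    [0,[0,0,-8],[0,0,0]],
    [0,[0,0,-14],[0,0,0]],
    [0,[0,0,-20],[0,0,0]],
    [0,[0,0,-24],[0,0,0]],
    [0,[0,0,-24],[0,0,0]],
    [0,[0,0,-24],[0,0,0]],
  ],
)

```text
time_s: 12.95
ee_pos: [517.6, -23.6, 88.1]
ee_rot: [-180.0, -65.0, 60.1]
force: [0.8, 1.0, -0.2]
gripper_width: 91.2
gripper_force: 0.0
```

```bash
python3 - <<'E'
from h import *
where()
for n in ("scene","top"):
    p=cams.grab_frame(n); q=disc(p,(574,80),185,215,60); print("cap",np.median(q,0)); print(circ(disc(p,(574,80),20,130,50),32))
R=Rotation.from_euler("xyz",[180,0,0],degrees=True)
for yaw in (0,45,90,-45):
  for nm,T in (("mid",[609,-342,40]),("sm",[480,-411,40]),("sp",[559.5,293,250])):
    for s in ([-30,30,90,0,60,0],):
        q,e=ik(T,Rotation.from_euler("xyz",[180,0,yaw],degrees=True),s); print(yaw,nm,np.round(q),round(e,1))
E
```

```text
q [-37.1  35.6 124.5  74.4  68.9 -68.8] p [517.6 -23.6  88.1] r [-180.   -65.    60.1] t 12.95
cap [576.71825206  74.88797701 200.27419484]
[572.38842266  76.25814541  32.        ]
cap [571.08555439  75.92842485 200.23879226]
[573.38328969  76.01154873  32.        ]
0 mid [-29.  38.  85.  -0.  57.  61.] 0.0
0 sm [-41.  33.  95.   0.  52.  49.] 0.0
0 sp [ 28.  23.  81.   0.  76. 118.] 0.0
45 mid [-29.  38.  85.   0.  57.  16.] 0.0
45 sm [-41.  33.  95.  -0.  52.   4.] 0.0
45 sp [28. 23. 81. -0. 76. 73.] 0.0
90 mid [-29.  38.  85.   0.  57. -29.] 0.0
90 sm [-41.  33.  95.  -0.  52. -41.] 0.0
90 sp [28. 23. 81. -0. 76. 28.] 0.0
-45 mid [-29.  38.  85.   0.  57. 106.] 0.0
-45 sm [-41.  33.  95.   0.  52.  94.] 0.0
-45 sp [ 23.  22.  82.   8.  74. 146.] 16.7
```

```bash
python3 - <<'E'
from h import *
plan([560,-250,200],Rtool(90,60),10)
p=cams.grab_frame("top"); save(p,"tray",(370,160,520,330),3.5)
E
```

```text
[2.7, 14.9, -20.4] [0.0, -0.113, -0.0]
[0.4, 14.9, -20.6] [0.0, -0.113, -0.0]
[-2.0, 14.9, -20.5] [0.0, -0.113, -0.0]
[-4.3, 14.9, -20.2] [0.0, -0.113, -0.0]
[-6.5, 14.9, -19.6] [0.0, -0.113, -0.0]
[-8.7, 14.9, -18.7] [0.0, -0.113, -0.0]
[-10.8, 14.9, -17.6] [0.0, -0.113, -0.0]
[-12.7, 14.9, -16.3] [0.0, -0.113, -0.0]
[-14.5, 14.9, -14.8] [0.0, -0.113, -0.0]
[-16.0, 14.8, -13.0] [0.0, -0.113, -0.0]
```

View pics/tray.png

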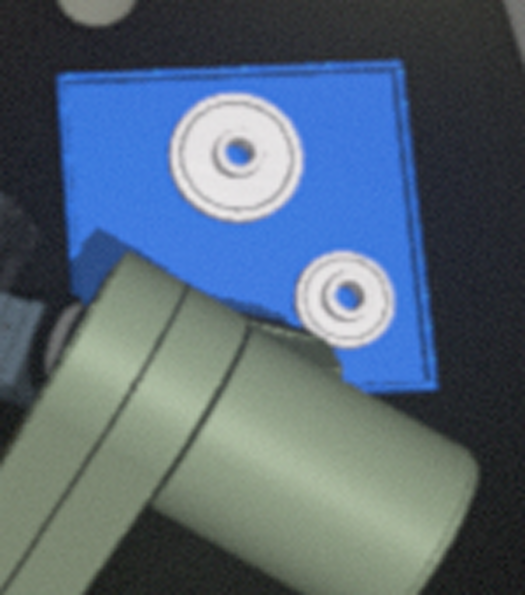

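In the crop, both silver masses are in the tray: the middle one (larger disc) is at about (439,204) full-frame and the small one at (469,245). The turquoise look-alike, at (469,301) outside the tray, is excluded. Next I raise the tool and turn it down.

>>> servo_tool(
  steps=[
    [0,[2.7,14.9,-20.4],[0,-0.113,0]],
    [0,[0.4,14.9,-20.6],[0,-0.113,0]],
    [0,[-2,14.9,-20.5],[0,-0.113,0]],
    [0,[-4.3,14.9,-20.2],[0,-0.113,0]],
    [0,[-6.5,14.9,-19.6],[0,-0.113,0]],
    [0,[-8.7,14.9,-18.7],[0,-0.113,0]],
    [0,[-10.8,14.9,-17.6],[0,-0.113,0]],
    [0,[-12.7,14.9,-16.3],[0,-0.113,0]],
    [0,[-14.5,14.9,-14.8],[0,-0.113,0]],
    [0,[-16,14.8,-13],[0,-0.113,0]],
  ],
)

```text
time_s: 14.1
ee_pos: [560.9, -247.5, 198.7]
ee_rot: [-180.0, 0.0, 60.1]
force: [0.9, 0.2, -1.0]
gripper_width: 91.3
gripper_force: 0.0
```

```bash
python3 - <<'E'
from h import *
where()
plan([608.5,-342,100],Rtool(90,60),6)
p=cams.grab_frame("scene")
for xy,zb in (((609,-342),3),((480,-411),3)):
    q=disc(p,xy,zb+21,zb+30,26); c,r=cv2.minEnclosingCircle(q[:,:2].astype(np.float32)); print(c,r,np.median(q,0),len(q)); print(circ(q,16.5))
E
```

```text
q [-24.9  23.1  87.8  -0.   69.1   5. ] p [ 560.9 -247.5  198.7] r [-180.     0.    60.1] t 14.1
[-9.7, 14.7, 16.4] [-0.0, 0.0, 0.0]
[-9.7, 14.7, 16.4] [-0.0, 0.0, 0.0]
[-9.7, 14.7, 16.4] [-0.0, 0.0, 0.0]
[-9.7, 14.7, 16.4] [-0.0, 0.0, 0.0]
[-9.7, 14.7, 16.4] [-0.0, 0.0, 0.0]
[-9.7, 14.7, 16.4] [-0.0, 0.0, 0.0]
(608.72607421875, -342.1963806152344) 20.645902633666992 [ 609.52044087 -342.79676938   28.45549586] 156
[ 609.19610096 -341.47256595   16.5       ]
(478.84326171875, -412.23223876953125) 20.8351993560791 [ 480.3277207  -410.3104183    28.90851439] 140
[ 478.69001825 -411.22668694   16.5       ]
```

>>> servo_tool(
  steps=[
    [0,[-9.7,14.7,16.4],[0,0,0]],
    [0,[-9.7,14.7,16.4],[0,0,0]],
    [0,[-9.7,14.7,16.4],[0,0,0]],
    [0,[-9.7,14.7,16.4],[0,0,0]],
    [0,[-9.7,14.7,16.4],[0,0,0]],
    [0,[-9.7,14.7,16.4],[0,0,0]],
    [0,[0,0,15],[0,0,0]],
    [0,[0,0,15],[0,0,0]],
    [0,[0,0,10],[0,0,0]],
    [0,[0,0,0],[0,0,0]],
  ],
)

```text
time_s: 15.15
ee_pos: [607.0, -340.1, 57.7]
ee_rot: [-179.8, -0.3, 60.1]
force: [0.8, -0.9, -0.1]
gripper_width: 91.3
gripper_force: 0.0
```

```bash
python3 - <<'E'
from h import *
where()
print(rowsto([608.8,-342,38.5],Rtool(90,60)))
E
```

```text
q [-30.3  37.   84.9   0.3  58.4  -0.6] p [ 607.  -340.1   57.7] r [-179.8   -0.3   60.1] t 15.15
(array([-0.88059044,  2.61874035, 19.2227405 ]), array([-0.00424495, -0.00472807,  0.00200083]))
```

>>> servo_tool(
  steps=[
    [0,[-0.5,2,7],[0,0,0]],
    [0,[0,0,7],[0,0,0]],
    [0,[0,0,5],[0,0,0]],
    [0,[0,0,0],[0,0,0]],
    [100,[0,0,0],[0,0,0]],
    [130,[0,0,0],[0,0,0]],
    [160,[0,0,0],[0,0,0]],
    [170,[0,0,0],[0,0,0]],
    [170,[0,0,0],[0,0,0]],
    [170,[0,0,0],[0,0,0]],
  ],
  squeeze=30,
)

```text
time_s: 16.15
ee_pos: [609.8, -343.1, 40.7]
ee_rot: [180.0, -0.2, 60.1]
force: [-0.0, -0.6, -0.5]
gripper_width: 46.2
gripper_force: 0.0
```

>>> servo_tool(
  steps=[
    [110,[0,0,1.5],[0,0,0]],
    [160,[0,0,0],[0,0,0]],
    [180,[0,0,0],[0,0,0]],
    [180,[0,0,0],[0,0,0]],
    [180,[0,0,0],[0,0,0]],
    [180,[0,0,0],[0,0,0]],
    [180,[0,0,0],[0,0,0]],
    [180,[0,0,0],[0,0,0]],
    [180,[0,0,-8],[0,0,0]],
    [180,[0,0,-15],[0,0,0]],
  ],
)

```text
time_s: 17.15
ee_pos: [608.9, -342.7, 61.3]
ee_rot: [-179.8, -0.2, 60.1]
force: [-0.5, 0.5, -3.7]
gripper_width: 38.8
gripper_force: 30.0
```

```bash
python3 - <<'E'
from h import *
where()
S=state(); print(S["force"],S["gripper_force"],S["gripper_width"])
p=cams.grab_frame("scene"); q=disc(p,S["ee_pos"][:2],18,45,75); print(np.round(np.percentile(q,[2,50,98],axis=0)))
E
```

```text
q [-30.4  37.   84.2   0.3  58.9  -0.6] p [ 608.9 -342.7   61.3] r [-179.8   -0.2   60.1] t 17.15
[-0.51758013  0.47010975 -3.70496087] 29.999076817184687 38.78644618850578
[[ 569. -363.   30.]
 [ 630. -317.   38.]
 [ 661. -290.   43.]]
```

>>> servo_tool(
  steps=[
    [180,[0,0,-20],[0,0,0]],
    [180,[0,0,-40],[0,0,0]],
    [180,[0,0,-45],[0,0,0]],
    [180,[0,0,-45],[0,0,0]],
    [180,[15,-10,-40],[0,0,0]],
    [180,[28,-19,-30],[0,0,0]],
    [180,[37,-25.3,0],[0,0,0]],
    [180,[37,-25.3,0],[0,0,0]],
    [180,[37,-25.3,0],[0,0,0]],
    [180,[37,-25.3,0],[0,0,0]],
  ],
)

```text
time_s: 18.2
ee_pos: [591.3, -111.8, 284.2]
ee_rot: [179.9, -0.3, 60.0]
force: [0.7, 0.2, -3.6]
gripper_width: 38.6
gripper_force: 30.0
```

>>> servo_tool(
  steps=[
    [180,[37,-25.3,0],[0,0,0]],
    [180,[37,-25.3,0],[0,0,0]],
    [180,[37,-25.3,0],[0,0,0]],
    [180,[37,-25.3,0],[0,0,0]],
    [180,[37,-25.3,0],[0,0,0]],
    [180,[37,-25.3,0],[0,0,0]],
    [180,[32,-22,0],[0,0,0]],
    [180,[24,-16.4,0],[0,0,0]],
    [180,[14,-9.5,0],[0,0,0]],
    [180,[6,-4,0],[0,0,0]],
  ],
)

```text
time_s: 19.2
ee_pos: [563.7, 247.7, 284.7]
ee_rot: [180.0, -0.3, 60.2]
force: [-0.1, -1.0, -3.5]
gripper_width: 39.0
gripper_force: 30.0
```

```bash
python3 - <<'E'
from h import *
where()
S=state(); T=S["ee_pos"]; print(S["gripper_width"],rowsto([559.5,293,T[2]],Rtool(90,60)))
for n in ("scene","top"):
    p=cams.grab_frame(n); q=disc(p,T[:2],225,262,80); np.save("q_"+n,q)
    c,r=cv2.minEnclosingCircle(q[:,:2].astype(np.float32)); print(np.round(c,1),r,np.round(np.percentile(q,[1,50,99],axis=0)).tolist(),len(q))
    save(p,"place_"+n,(340,100,500,260) if n=="scene" else (120,150,320,300),3)
E
```

```text
q [22.6 20.5 79.3  0.1 79.9 52.4] p [563.7 247.7 284.7] r [180.   -0.3  60.2] t 19.2
38.996577748254204 (array([ 37.23849708, -26.2038252 ,   0.16112956]), array([ 0.00069616, -0.00482263,  0.00284833]))
[564.3 247.1] 55.35004425048828 [[518.0, 194.0, 250.0], [593.0, 224.0, 260.0], [618.0, 298.0, 262.0]] 561
[573. 225.] 20.872459411621094 [[560.0, 206.0, 252.0], [574.0, 217.0, 259.0], [591.0, 245.0, 262.0]] 68
```

View pics/place_scene.png

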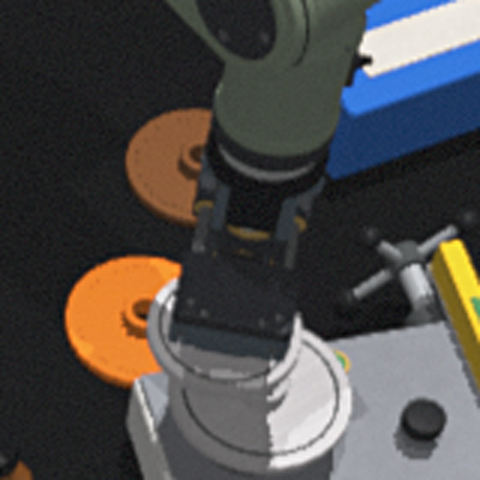

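>>> servo_tool(
  steps=[
    [180,[12,-8.4,0],[0,0,0]],
    [180,[12,-8.4,0],[0,0,0]],
    [180,[8,-5.6,0],[0,0,0]],
    [180,[4,-2.8,0],[0,0,0]],
    [180,[1.2,-1,0],[0,0,0]],
    [180,[0,0,0],[0,0,0]],
    [180,[0,0,7],[0,0,0]],
    [180,[0,0,9],[0,0,0]],
    [180,[0,0,9],[0,0,0]],
    [180,[0,0,3],[0,0,0]],
  ],
)

```text
time_s: 20.3
ee_pos: [559.1, 291.2, 254.4]
ee_rot: [-179.9, -0.1, 60.1]
force: [0.3, -0.8, -3.4]
gripper_width: 39.0
gripper_force: 30.0
```

```bash
python3 - <<'E'
from h import *
where()
S=state(); T=S["ee_pos"]; print(S["gripper_width"],rowsto([559.5,293,206],Rtool(90,60)))
p=cams.grab_frame("scene"); q=disc(p,T[:2],T[2]-36+7,T[2]-36+16,80)
c,r=cv2.minEnclosingCircle(q[:,:2].astype(np.float32)); print(np.round(c,1),r,np.round(np.percentile(q,[1,50,99],axis=0)).tolist(),len(q))
E
```

```text
q [26.4 22.8 80.1  0.1 77.1 56.3] p [559.1 291.2 254.4] r [-1.799e+02 -1.000e-01  6.010e+01] t 20.3
39.031332882954594 (array([ 1.66053669, -0.4649027 , 48.37515379]), array([-0.00172945, -0.00135466,  0.00094552]))
[559.  290.1] 55.60963821411133 [[511.0, 238.0, 226.0], [585.0, 266.0, 230.0], [612.0, 337.0, 234.0]] 660
```

>>> servo_tool(
  steps=[
    [180,[2,-1.2,0],[0,0,0]],
    [180,[0,0,0],[0,0,0]],
    [180,[0,0,4],[0,0,0]],
    [180,[0,0,4],[0,0,0]],
    [180,[0,0,4],[0,0,0]],
    [180,[0,0,4],[0,0,0]],
    [180,[0,0,4],[0,0,0]],
    [180,[0,0,4],[0,0,0]],
    [180,[0,0,4],[0,0,0]],
    [180,[0,0,4],[0,0,0]],
  ],
)

```text
time_s: 21.35
ee_pos: [559.8, 294.3, 224.0]
ee_rot: [180.0, -0.2, 60.1]
force: [0.6, 0.5, -3.8]
gripper_width: 38.8
gripper_force: 30.0
```

>>> servo_tool(
  steps=[
    [180,[0,0,4],[0,0,0]],
    [180,[0,0,4],[0,0,0]],
    [180,[0,0,3],[0,0,0]],
    [180,[0,0,2],[0,0,0]],
    [180,[0,0,1.5],[0,0,0]],
    [180,[0,0,1],[0,0,0]],
    [180,[0,0,0.5],[0,0,0]],
    [180,[0,0,0],[0,0,0]],
    [180,[0,0,0],[0,0,0]],
    [180,[0,0,0],[0,0,0]],
  ],
)

```text
time_s: 22.35
ee_pos: [559.9, 294.4, 208.5]
ee_rot: [180.0, -0.2, 60.1]
force: [0.9, 0.5, -3.4]
gripper_width: 38.7
gripper_force: 30.0
```

>>> servo_tool(
  steps=[
    [180,[0,0,0.7],[0,0,0]],
    [180,[0,0,0],[0,0,0]],
    [180,[0,0,0.7],[0,0,0]],
    [180,[0,0,0],[0,0,0]],
    [180,[0,0,0.7],[0,0,0]],
    [180,[0,0,0],[0,0,0]],
    [180,[0,0,0.7],[0,0,0]],
    [180,[0,0,0],[0,0,0]],
    [180,[0,0,0],[0,0,0]],
    [180,[0,0,0],[0,0,0]],
  ],
)

```text
time_s: 23.35
ee_pos: [559.9, 294.4, 205.9]
ee_rot: [180.0, -0.3, 60.1]
force: [-0.4, -0.7, 0.2]
gripper_width: 39.0
gripper_force: 30.0
```

>>> servo_tool(
  steps=[
    [170,[0,0,0],[0,0,0]],
    [140,[0,0,0],[0,0,0]],
    [90,[0,0,0],[0,0,0]],
    [60,[0,0,0],[0,0,0]],
    [60,[0,0,0],[0,0,0]],
    [60,[0,0,-5],[0,0,0]],
    [60,[0,0,-15],[0,0,0]],
    [60,[0,0,-25],[0,0,0]],
    [60,[0,0,-25],[0,0,0]],
    [60,[0,0,-10],[0,0,0]],
  ],
)

```text
time_s: 24.35
ee_pos: [560.6, 294.5, 288.7]
ee_rot: [179.8, -0.5, 60.1]
force: [0.1, 0.4, 0.3]
gripper_width: 69.7
gripper_force: 0.0
```

```bash
python3 - <<'E'
from h import *
where()
p=cams.grab_frame("scene")
for z0,z1 in ((151,163),(177,189),(191,200)):
    q=disc(p,(559.5,293),z0,z1,85); c,r=cv2.minEnclosingCircle(q[:,:2].astype(np.float32)); print(np.round(c,1),r,np.round(np.percentile(q,[1,50,99],axis=0)).tolist(),len(q))
print(rowsto([479,-411.5,280],Rtool(90,60)))
E
```

```text
q [26.6 22.  76.5  0.1 81.  56.5] p [560.6 294.5 288.7] r [179.8  -0.5  60.1] t 24.35
[560.1 292.8] 72.12322235107422 [[497.0, 225.0, 152.0], [596.0, 263.0, 157.0], [628.0, 361.0, 162.0]] 894
[560.4 293.4] 56.55828094482422 [[510.0, 242.0, 177.0], [573.0, 283.0, 182.0], [613.0, 346.0, 187.0]] 1159
[560.5 293.3] 20.581165313720703 [[543.0, 275.0, 191.0], [567.0, 289.0, 196.0], [579.0, 313.0, 200.0]] 140
(array([-652.84900165,  281.40869701,    4.07073173]), array([ 0.0034475 , -0.00941046,  0.00120294]))
```

>>> servo_tool(
  steps=[
    [60,[-17.4,7.5,0],[0,0,0]],
    [60,[-34.8,15,0],[0,0,0]],
    [60,[-43.5,18.8,0],[0,0,0]],
    [60,[-43.5,18.8,0],[0,0,0]],
    [60,[-43.5,18.8,0],[0,0,0]],
    [30,[-43.5,18.8,0],[0,0,0]],
    [30,[-43.5,18.8,0],[0,0,0]],
    [30,[-43.5,18.8,0],[0,0,0]],
    [30,[-43.5,18.8,0],[0,0,0]],
    [30,[-43.5,18.8,0],[0,0,0]],
  ],
)

```text
time_s: 25.4
ee_pos: [507.7, -141.3, 282.4]
ee_rot: [-179.8, -0.2, 60.0]
force: [0.6, 1.2, 0.3]
gripper_width: 80.4
gripper_force: 0.0
```

>>> servo_tool(
  steps=[
    [30,[-43.5,18.8,0],[0,0,0]],
    [30,[-43.5,18.8,0],[0,0,0]],
    [30,[-41,17.7,18],[0,0,0]],
    [30,[-41,17.7,18],[0,0,0]],
    [30,[-41,17.7,18],[0,0,0]],
    [30,[-22,9.5,30],[0,0,0]],
    [30,[-13,5.6,40],[0,0,0]],
    [30,[0,0,30],[0,0,0]],
    [30,[0,0,10],[0,0,0]],
    [30,[0,0,0],[0,0,0]],
  ],
)

```text
time_s: 26.4
ee_pos: [477.9, -402.7, 116.7]
ee_rot: [-179.7, -0.3, 60.1]
force: [0.2, 0.5, 1.2]
gripper_width: 80.5
gripper_force: 0.0
```

```bash
python3 - <<'E'
from h import *
where()
print(rowsto([479.3,-411.6,39],Rtool(90,60)))
E
```

```text
q [-41.3  28.1  92.1   0.3  60.1 -11.5] p [ 477.9 -402.7  116.7] r [-179.7   -0.3   60.1] t 26.4
(array([-7.45401923,  6.07715548, 77.64131255]), array([-0.00516153, -0.00509241,  0.00092204]))
```

>>> servo_tool(
  steps=[
    [30,[-5,4,10],[0,0,0]],
    [30,[-2,2,20],[0,0,0]],
    [30,[0,0,20],[0,0,0]],
    [30,[0,0,12],[0,0,0]],
    [30,[0,0,0],[0,0,0]],
    [30,[0,0,0],[0,0,0]],
    [30,[0,0,8],[0,0,0]],
    [30,[0,0,4],[0,0,0]],
    [30,[0,0,0],[0,0,0]],
    [80,[0,0,0],[0,0,0]],
  ],
)

```text
time_s: 27.4
ee_pos: [481.6, -412.3, 44.9]
ee_rot: [180.0, -0.2, 60.1]
force: [-0.3, 0.9, 0.6]
gripper_width: 75.1
gripper_force: 0.0
```

```bash
python3 - <<'E'
from h import *
where()
print(rowsto([479.3,-411.6,39],Rtool(90,60)))
E
```

```text
q [-41.7  33.   95.3   0.3  51.8 -12. ] p [ 481.6 -412.3   44.9] r [180.   -0.2  60.1] t 27.4
(array([-0.50922756, -2.32028418,  5.89104947]), array([ 3.06917287e-05, -4.17295731e-03,  1.22006319e-03]))
```

>>> servo_tool(
  steps=[
    [80,[-0.5,-2,3],[0,0,0]],
    [80,[0,0,2.5],[0,0,0]],
    [120,[0,0,0],[0,0,0]],
    [150,[0,0,0],[0,0,0]],
    [180,[0,0,0],[0,0,0]],
    [180,[0,0,0],[0,0,0]],
    [180,[0,0,0],[0,0,0]],
    [180,[0,0,0],[0,0,0]],
    [180,[0,0,0],[0,0,0]],
    [180,[0,0,0],[0,0,0]],
  ],
)

```text
time_s: 28.4
ee_pos: [479.6, -411.8, 39.4]
ee_rot: [180.0, -0.2, 60.1]
force: [0.2, 0.1, 0.5]
gripper_width: 38.8
gripper_force: 30.0
```

>>> servo_tool(
  steps=[
    [180,[0,0,-20],[0,0,0]],
    [180,[0,0,-45],[0,0,0]],
    [180,[0,0,-45],[0,0,0]],
    [180,[0,0,-45],[0,0,0]],
    [180,[13,-5.7,-45],[0,0,0]],
    [180,[26,-11.3,-40],[0,0,0]],
    [180,[43.4,-18.9,0],[0,0,0]],
    [180,[43.4,-18.9,0],[0,0,0]],
    [180,[43.4,-18.9,0],[0,0,0]],
    [180,[43.4,-18.9,0],[0,0,0]],
  ],
)

```text
time_s: 29.4
ee_pos: [504.4, -180.3, 279.9]
ee_rot: [-180.0, -0.2, 60.0]
force: [1.1, -0.4, -2.1]
gripper_width: 38.8
gripper_force: 30.0
```

>>> servo_tool(
  steps=[
    [180,[43.4,-18.9,0],[0,0,0]],
    [180,[43.4,-18.9,0],[0,0,0]],
    [180,[43.4,-18.9,0],[0,0,0]],
    [180,[43.4,-18.9,0],[0,0,0]],
    [180,[43.4,-18.9,0],[0,0,0]],
    [180,[43.4,-18.9,0],[0,0,0]],
    [180,[43.4,-18.9,0],[0,0,0]],
    [180,[43.4,-18.9,0],[0,0,0]],
    [180,[26,-11.3,0],[0,0,0]],
    [180,[13,-5.7,0],[0,0,0]],
  ],
)

```text
time_s: 30.4
ee_pos: [551.4, 238.9, 280.9]
ee_rot: [-179.9, -0.2, 60.2]
force: [-0.0, -0.5, -2.6]
gripper_width: 39.0
gripper_force: 30.0
```

```bash
python3 - <<'E'
from h import *
where()
S=state(); T=S["ee_pos"]; print(S["gripper_width"],S["force"],rowsto([559.6,293.3,262],Rtool(90,60)))
p=cams.grab_frame("scene"); q=disc(p,T[:2],T[2]-36+7,T[2]-36+16,60)
c,r=cv2.minEnclosingCircle(q[:,:2].astype(np.float32)); print(np.round(c,1),r,np.round(np.percentile(q,[1,50,99],axis=0)).tolist(),len(q))
E
```

```text
q [22.2 19.3 81.7  0.2 78.9 52. ] p [551.4 238.9 280.9] r [-179.9   -0.2   60.2] t 30.4
38.97067701950668 [-0.04029088 -0.49270789 -2.56470435] (array([ 51.19455562, -19.82979651,  19.12469283]), array([-0.0011556 , -0.00339046,  0.00402622]))
[560.1 231. ] 37.83602523803711 [[551.0, 199.0, 252.0], [578.0, 223.0, 256.0], [591.0, 260.0, 260.0]] 189
```

>>> servo_tool(
  steps=[
    [180,[16,-6.3,0],[0,0,0]],
    [180,[14,-5.4,0],[0,0,0]],
    [180,[9,-3.5,0],[0,0,0]],
    [180,[5,-2,0],[0,0,0]],
    [180,[2,-0.8,0],[0,0,0]],
    [180,[0,0,0],[0,0,0]],
    [180,[0,0,4],[0,0,0]],
    [180,[0,0,6],[0,0,0]],
    [180,[0,0,4],[0,0,0]],
    [180,[0,0,0],[0,0,0]],
  ],
)

```text
time_s: 31.45
ee_pos: [558.7, 284.9, 266.9]
ee_rot: [-179.9, -0.1, 60.1]
force: [-0.4, 0.2, -3.7]
gripper_width: 39.1
gripper_force: 30.0
```

```bash
python3 - <<'E'
from h import *
where()
S=state(); T=S["ee_pos"]; print(rowsto([559.8,293.8,231.4],Rtool(90,60)))
p=cams.grab_frame("scene"); q=disc(p,T[:2],T[2]-36.4+7,T[2]-36.4+16,60)
c,r=cv2.minEnclosingCircle(q[:,:2].astype(np.float32)); print(np.round(c,1),r,np.round(np.percentile(q,[1,50,99],axis=0)).tolist(),len(q))
save(p,"small",(340,120,500,260),3)
E
```

```text
q [25.9 22.1 79.4  0.1 78.4 55.8] p [558.7 284.9 266.9] r [-1.799e+02 -1.000e-01  6.010e+01] t 31.45
(array([ 8.16321217, -3.49288763, 35.54596684]), array([-0.00113165, -0.00240748,  0.00091049]))
[561.1 280.8] 39.706443786621094 [[529.0, 245.0, 238.0], [583.0, 265.0, 242.0], [598.0, 302.0, 246.0]] 223
```

View pics/small.png

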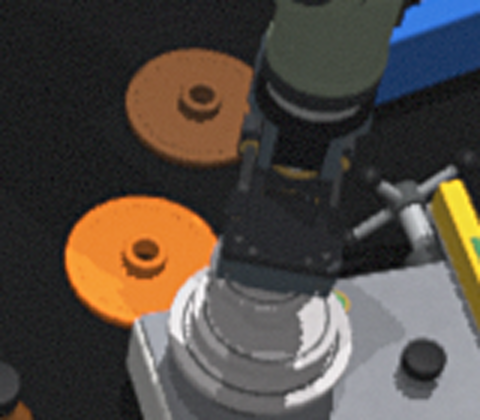

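>>> servo_tool(
  steps=[
    [180,[3,-1.3,0],[0,0,0]],
    [180,[3,-1.3,0],[0,0,0]],
    [180,[2,-0.9,0],[0,0,0]],
    [180,[0,0,0],[0,0,0]],
    [180,[0,0,3],[0,0,0]],
    [180,[0,0,4],[0,0,0]],
    [180,[0,0,4],[0,0,0]],
    [180,[0,0,2],[0,0,0]],
    [180,[0,0,0],[0,0,0]],
    [180,[0,0,0],[0,0,0]],
  ],
)

```text
time_s: 32.5
ee_pos: [560.2, 294.0, 255.0]
ee_rot: [180.0, -0.2, 60.1]
force: [0.2, 0.2, -1.1]
gripper_width: 39.1
gripper_force: 30.0
```

```bash
python3 - <<'E'
from h import *
where()
S=state(); T=S["ee_pos"]; print(S["force"],rowsto([559.8,294,231.4],Rtool(90,60)))
for n in("scene","top"):
    p=cams.grab_frame(n); q=disc(p,T[:2],T[2]-36.4+9,T[2]-36.4+15,50)
    h=q[cv2.convexHull(q[:,:2].astype(np.float32),returnPoints=False)[:,0]]
    print(np.round(circ(h,40),1),len(h),len(q))
E
```

```text
q [26.6 22.9 79.9  0.1 77.  56.5] p [560.2 294.  255. ] r [180.   -0.2  60.1] t 32.5
[ 0.24172354  0.20547815 -1.0627489 ] (array([-0.3263069 , -0.33443356, 23.64037087]), array([ 5.22005321e-05, -4.14540516e-03,  1.16657640e-03]))
[560.4 293.6  40. ] 18 183
[569.9 228.5  40. ] 7 14
```

Centred at (560.4, 293.6). Lowering it gently.

>>> servo_tool(
  steps=[
    [180,[0,0,3],[0,0,0]],
    [180,[0,0,4],[0,0,0]],
    [180,[0,0,4],[0,0,0]],
    [180,[0,0,4],[0,0,0]],
    [180,[0,0,3],[0,0,0]],
    [180,[0,0,2],[0,0,0]],
    [180,[0,0,1],[0,0,0]],
    [180,[0,0,0],[0,0,0]],
    [180,[0,0,0],[0,0,0]],
    [180,[0,0,0],[0,0,0]],
  ],
)

```text
time_s: 33.6
ee_pos: [560.3, 294.2, 234.3]
ee_rot: [180.0, -0.3, 60.1]
force: [0.6, 0.4, -1.6]
gripper_width: 39.0
gripper_force: 30.0
```

>>> servo_tool(
  steps=[
    [180,[0,0,0.7],[0,0,0]],
    [180,[0,0,0],[0,0,0]],
    [180,[0,0,0.7],[0,0,0]],
    [180,[0,0,0],[0,0,0]],
    [180,[0,0,0.7],[0,0,0]],
    [180,[0,0,0],[0,0,0]],
    [180,[0,0,0.6],[0,0,0]],
    [180,[0,0,0],[0,0,0]],
    [180,[0,0,0],[0,0,0]],
    [180,[0,0,0],[0,0,0]],
  ],
)

```text
time_s: 34.6
ee_pos: [560.3, 294.2, 231.4]
ee_rot: [180.0, -0.2, 60.1]
force: [0.2, 0.2, -1.1]
gripper_width: 38.6
gripper_force: 30.0
```

>>> servo_tool(
  steps=[
    [180,[0,0,0.5],[0,0,0]],
    [180,[0,0,0],[0,0,0]],
    [180,[0,0,0.5],[0,0,0]],
    [180,[0,0,0],[0,0,0]],
    [180,[0,0,0],[0,0,0]],
    [180,[0,0,0],[0,0,0]],
    [180,[0,0,0],[0,0,0]],
    [180,[0,0,0],[0,0,0]],
    [180,[0,0,0],[0,0,0]],
    [180,[0,0,0],[0,0,0]],
  ],
)

```text
time_s: 35.6
ee_pos: [560.3, 294.2, 231.4]
ee_rot: [180.0, -0.3, 60.1]
force: [-2.5, -1.4, 5.8]
gripper_width: 38.7
gripper_force: 30.0
```

>>> servo_tool(
  steps=[
    [180,[0,0,-0.5],[0,0,0]],
    [180,[0,0,0],[0,0,0]],
    [170,[0,0,0],[0,0,0]],
    [130,[0,0,0],[0,0,0]],
    [60,[0,0,0],[0,0,0]],
    [60,[0,0,0],[0,0,0]],
    [60,[0,0,0],[0,0,0]],
    [60,[0,0,-5],[0,0,0]],
    [60,[0,0,-15],[0,0,0]],
    [60,[0,0,-25],[0,0,0]],
  ],
)

```text
time_s: 36.6
ee_pos: [559.5, 293.6, 274.9]
ee_rot: [-179.9, -0.1, 60.1]
force: [-0.6, -0.1, -0.2]
gripper_width: 69.7
gripper_force: 0.0
```

>>> servo_tool(
  steps=[
    [60,[0,0,-30],[0,0,0]],
    [60,[-10,5,-30],[0,0,0]],
    [60,[-30,12,-10],[0,0,0]],
    [60,[-40,18,0],[0,0,0]],
    [60,[-40,18,0],[0,0,0]],
    [60,[-30,12,0],[0,0,0]],
    [60,[-10,5,0],[0,0,0]],
    [60,[0,0,0],[0,0,0]],
    [60,[0,0,0],[0,0,0]],
    [60,[0,0,0],[0,0,0]],
  ],
)

```text
time_s: 37.6
ee_pos: [541.1, 121.5, 345.0]
ee_rot: [-180.0, -0.3, 60.2]
force: [-0.1, -0.4, 0.6]
gripper_width: 69.7
gripper_force: 0.0
```

```bash
python3 - <<'E'
from h import *
where()
p=cams.grab_frame("scene")
for z0,z1 in ((152,162),(177,187),(202,212),(215,225)):
    q=disc(p,(559.5,293),z0,z1,85); c,r=cv2.minEnclosingCircle(q[:,:2].astype(np.float32)); print(np.round(c,1),r,np.round(np.percentile(q,[1,50,99],axis=0)).tolist(),len(q))
q=disc(p,(574,80),20,130,50); print(circ(q,32)); save(p,"end",(240,120,540,345),2.6)
E
```

```text
q [11.3 13.6 80.7  0.2 85.5 41.2] p [541.1 121.5 345. ] r [-180.    -0.3   60.2] t 37.6
[559.4 294.3] 71.59821319580078 [[496.0, 225.0, 152.0], [596.0, 264.0, 157.0], [628.0, 361.0, 161.0]] 868
[560.2 294.3] 55.32039260864258 [[511.0, 241.0, 178.0], [585.0, 273.0, 182.0], [613.0, 347.0, 186.0]] 691
[559.1 293.1] 42.31194305419922 [[522.0, 255.0, 202.0], [566.0, 290.0, 207.0], [598.0, 331.0, 212.0]] 651
[559.8 293.5] 20.886796951293945 [[541.0, 274.0, 215.0], [560.0, 294.0, 220.0], [580.0, 311.0, 224.0]] 169
[572.35674312  76.24385876  32.        ]
```

View pics/end.png

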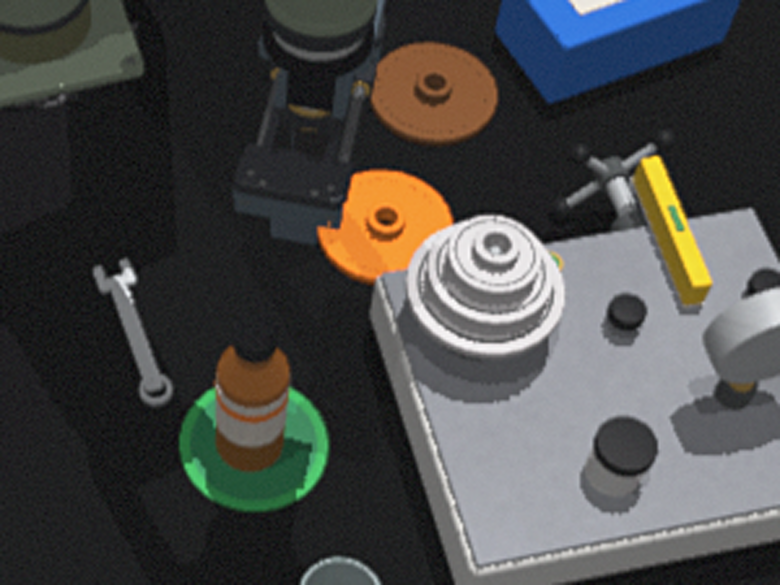

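The picture shows all three masses stacked flat and centred on the spindle (crop 490,285). The bottle stands upright on the mat (crop 253,440), and the gripper is clear.

```bash
python3 -c "
from workcell import ticket
print(ticket.job_done())"
```

```text
the job is handed in; nothing more can be done
None
```

I handed the job in after about 38 s of the 72 s allowed: the oil bottle stands upright about 4 mm from the mat's centre, and the middle and small masses lie flat and centred on the large one, with the gripper open and clear; no verdict came back.

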